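# Shut the sliding gate of a roll bin until its catch clicks

### The arm

A 6-joint arm with a two-finger parallel gripper is mounted at the origin on a cart in front of the work surface, level with it; the furniture and walls round the work are solid. World frame = base frame: x ahead of the robot, y to its left, z up, the work surface at z = 0. Lengths are in mm, angles in rad, forces in N, time in s.
With the tool pointing down it reaches from about 350 to 975 mm from the base axis. Payload 7.1 kg.
Tool frame: the origin (TCP) lies midway between the tips of the shut fingers; the grasp point (between the pads) lies 19 mm behind it; x points along the fingers, y is the direction in which the jaws open and shut, and the axes are right-handed (so a half turn about x gives the same grasp; the last joint's range is limited). The gripper opens to 88 mm and grips with 3 to 60 N. Pads are 20 mm wide; open, the fingers measure 115 mm over their backs; the gripper's body (75 mm by 178 mm) begins 61 mm behind the grasp point.
Start: joints at [-1.236, 0.423, 1.63, -0, 1.089, -0.019], TCP at [216.557, -586.266, 189.375] pointing down, gripper open.
Joint ranges: [-3, 3], [-0.9, 2.11], [0.09, 2.58], [-1.31, 4.45], [0.11, 2.69], [-2.54, 2.54]. Speed limits (rad/s): [2.39, 2.39, 3.01, 3.14, 3.14, 3.14].

### API

Orientations are given as a unit quaternion [x, y, z, w].
In Python, from plant import r, camera, calibration gives the robot as it stands.
- The arm moves only by the shell command python3 -m inch 'ROWS' [FORCE]. ROWS is JSON, a list of rows, each an object with "delta_pos": the shift along the tool's x, y, z in m, a list of three; "angular": the turn, a rotation vector about the tool's x, y, z in rad, a list of three; "gripper": the finger opening in m, from 0 to 0.0878. In form: [{"delta_pos": [tx, ty, tz], "angular": [ax, ay, az], "gripper": gripper}, ...]. A call has 1 to 20 rows; each row is the pose to reach, as a shift and turn from the pose commanded when the call began, along the tool's axes at that moment; what a row does not reach only later rows make up. A row lasts 1/12 s, in which the tool goes at most 41.7 mm and 7.16 degrees, less where a joint would pass 70% of its speed; a pose out of reach is approached as far as the arm can. A call with a gripper value outside its range is refused whole. The fingers move at their own pace and stop on an object; FORCE is the grip in N (left out, the last holds). Time passes only in rows, so rows that repeat a pose let the fingers close. It gives the time, the measured TCP pose, the force and the opening at its end, in the units of the state.
- r.read_state(): the state, without advancing time (a new reading comes with each control period).
- camera(name): name is "scene" or "top" or "wrist"; returns (picture, depth): 384x512x3 uint8, red, green, blue; 384x512 float32, mm along the optical axis (not along the pixel's ray), 0 where there is no reading.
- calibration(name): a dict with "fx", "fy", "cx", "cy" (pixels), "k1" (the pictures are not rectified: a ray, as slopes to the right and down, at radius r is drawn at 1 + k1 r^2 times it, then the intrinsics apply), "world_from_camera" (4x4, takes a point from camera to world coordinates). Camera axes: x right, y down, z forward; pixel columns grow to the right and rows downward; lengths in mm; the calibration is good to about 2 mm. A picture is of the moment at which its call begins: read the wrist's pose just before it. calibration takes no time and is no camera call; for the wrist camera it gives the pose at the moment of the call.
- r.hand_in(): hands the job in, once; it reports no verdict.
The state is a dict: "time_s": time; "joint_pos": joint angles; "qvel": joint speeds; "effort": joint torques, N m; "tool_pos": TCP position; "eef_rot": TCP orientation; "force": force on the tool from outside, world axes, zero at the start; "wrist_torque": the same for the moment, N m; "grip_width": finger opening in mm.
Only numpy, scipy, OpenCV 4.12 (cv2) and the standard library are available. Lean on these libraries where they do the work, as an engineer would, in place of code of your own. Each camera call takes 0.05 s, during which the arm holds its last target.

### The job

A blue roll has slid half out of the bin and lies across the gateway. Pick it up and lay it flat on the floor inside the bin, then push the yellow gate across the mouth by its knob, all the way, until the red spring catch has sprung out behind it and the gate stays shut. The rolls already in the bin stay in it, and the tape, the marker and the stamp on the bench stay where they are.

Things in the scene. Friction and masses are not known exactly. Their poses are not given: they have to be found in the camera images.
- bin: Low open grey sheet-metal bin, fixed. Origin on its underside at bench height; x to the back of the bin, y to its left, z up. Base plate x -110 to 140, y -160 to 160 mm; before x = -33 mm it is an open apron. Side walls 6 mm thick, top z = 50 mm, back wall top 54 mm; front wall (top 42 mm) only at y 0 to 145, with the catch housing on it (y 1 to 27, top 54 mm).
- bin_floor (a point): Centre of the bin's inner floor, at bin (57, 0, 8) mm. Clear inside: bin x -20 to 134 mm, y -145 to 145 mm; axes as the bin.
- bin_mouth (a point): Middle of the mouth at floor height, bin (-30, -72, 8) mm, on the gate's line. The mouth is the right half of the front, bin y -145 to 0 mm, with no sill. A dark steel jamb (y -158 to -150 mm, x -42 to -20 mm, top z = 58 mm) stands at its right, where the gate lands.
- gate (a joint): Slide of the yellow gate, m: 0 = fully shut at the jamb, up to 0.135 = open, towards bin +y; starts 0.10 to 0.13. Upright plate 5 mm thick (bin x -32.5 to -27.5 mm), 150 mm long (shut: bin y -148 to 2 mm), top z = 56 mm. About 6 to 8 N of dry friction, no return spring: it stays where left. The catch springs out behind it once it is below about 0.006.
- gate_knob (a point): Top centre of the upright black post knob on the gate: 14 mm diameter, 50 mm tall (z 56 to 106 mm), with a 17 mm head over the top 8 mm; at bin x = -30 mm, and bin y = -50 mm + the gate's joint value. Push it towards bin -y to shut the gate.
- catch (a joint): Slide of the red spring catch in the front wall (bin y 8 to 20 mm, z 42 to 54 mm), m: 0 = sprung out (nose at bin x = -35.5 mm, behind the shut gate's rear edge, locking it), growing as it is pressed in, to bin +x. The open gate's plate holds it in at about 0.008; once the gate is home its spring (3 to 5 N) throws it out. It need not be touched.
- stray_roll: The loose blue wrapped roll lying through the mouth on the base plate, 106 x 20 x 16 mm, 30 g. Origin: centre of its underside; long axis x, width y. It starts roughly along bin x with its middle in front of the gate line, flat on the plate (bottom at z = 8 mm).
- roll_in_a: Loose blue roll, 108 x 21 x 15 mm, lying inside the left half of the bin; origin at the centre of its underside, long axis x.
- roll_in_b: Loose blue roll, 110 x 17 x 16 mm, lying inside the left half of the bin next to the left wall; origin at the centre of its underside, long axis x.
- masking_tape: Roll of masking tape lying flat on the bench, 92 x 90 x 25 mm, origin centre of its underside; a bystander.
- marker: White marker pen with a black cap lying on the bench left of the bin, 135 x 17 x 16 mm, long axis y, origin centre of its underside; a bystander.
- stamp: Wood-handled hand stamp standing on the bench left of the bin, 26 x 50 x 74 mm, origin centre of its underside; a bystander.
Mind the look-alikes: they are no part of the job. Leave any pink or turquoise look-alike of the stray_roll alone.

How it is judged (in metres and radians):
On the way, in this order (a step that is already met when the one before it is completed fails the run):
1. the stray roll is set down flat on the floor inside the bin and released (x of stray_roll in the frame of bin between -0.02 and 0.13 m and y of stray_roll in the frame of bin between -0.14 and 0.14 m and z of stray_roll in the frame of bin between 0 and 0.028 m and contact force between the fingers and stray_roll below 0.1 N), for 0.2 s.
2. the gate is shut and the catch has sprung out behind it (value of joint gate below 0.007 m and value of joint catch below 0.002 m), for 0.2 s.
At the end, for the whole second after the job is handed in: The gate is within 7 mm of its end stop (it catches at 6 mm) with the catch sprung out behind it (within 2 mm of fully out); the stray roll and the two other rolls lie flat inside the bin (centre behind the gate, within the walls, underside within 20 mm of the floor), the stray one at rest (all of step 2 and x of stray_roll in the frame of bin between -0.02 and 0.13 m and y of stray_roll in the frame of bin between -0.14 and 0.14 m and z of stray_roll in the frame of bin between 0 and 0.028 m and x of roll_in_a in the frame of bin between -0.02 and 0.13 m and y of roll_in_a in the frame of bin between -0.14 and 0.14 m and z of roll_in_a in the frame of bin between 0 and 0.028 m and x of roll_in_b in the frame of bin between -0.02 and 0.13 m and y of roll_in_b in the frame of bin between -0.14 and 0.14 m and z of roll_in_b in the frame of bin between 0 and 0.028 m and linear speed of stray_roll below 0.02 m/s); the robot touches nothing.
It fails at once if the tape, marker or stamp is moved by more than 30 mm (distance of any of masking_tape, marker, stamp from where it was at the start of the episode above 0.03 m).
It also fails if it takes over 48 s, if anything falls off the work surface, if the arm or the gripper's body presses on something with over 40 N, if the wrist force passes 120 N, or if a joint passes its speed limit or range.

## Working session

There is one attempt and no reset: what is moved stays moved. The work goes in short steps, Python scripts to look and compute and a shell command to move; the robot and the scene stay as the last step left them, time stands still between calls to the robot, and variables do not carry over. Pictures are saved under pics/ and viewed, and the job is handed in when it is done.

```bash
ls; mkdir -p pics; cat > h.py <<'E'
import numpy as np, cv2
from plant import r, camera, calibration
def shot(n,f):
    c=calibration(n); p,d=camera(n); cv2.imwrite('pics/'+f+'.png',p[:,:,::-1]); np.savez('pics/'+f+'.npz',p=p,d=d,T=np.array(c['world_from_camera']),K=np.array([c['fx'],c['fy'],c['cx'],c['cy'],c['k1']]))
    return p,d
def load(f):
    z=np.load('pics/'+f+'.npz'); return z['p'],z['d'],z['T'],z['K']
def ray(T,K,u,v):
    m=np.array([[K[0],0,K[2]],[0,K[1],K[3]],[0,0,1]])
    q=cv2.undistortPoints(np.array([[[u,v]]],float),m,np.array([K[4],0,0,0]))[0,0]
    return T[:3,3],T[:3,:3]@np.array([q[0],q[1],1])
def onz(T,K,u,v,z):
    o,d=ray(T,K,u,v); return o+d*(z-o[2])/d[2]
def pt(T,K,u,v,dep):
    o,d=ray(T,K,u,v); return o+d*dep
E
python3 - <<'E'
from h import *
s=r.read_state(); print({k:np.round(v,3) for k,v in s.items()})
for n in ['top','scene']: shot(n,n+'0')
E
```

```text
pics
{'time_s': np.float64(0.0), 'joint_pos': array([-1.236,  0.424,  1.631, -0.   ,  1.089, -0.019]), 'qvel': array([-0.001, -0.   , -0.001, -0.001,  0.001,  0.   ]), 'effort': array([ 1.0000e-03, -5.4462e+01, -2.7367e+01,  6.4000e-02,  2.3000e-02,
       -0.0000e+00]), 'tool_pos': array([ 216.365, -585.71 ,  188.599]), 'eef_rot': array([-0.696, -0.125,  0.696, -0.124]), 'force': array([-0.264,  0.177,  0.065]), 'wrist_torque': array([-0.038,  0.014,  0.006]), 'grip_width': np.float64(87.618)}
```

View pics/top0.png

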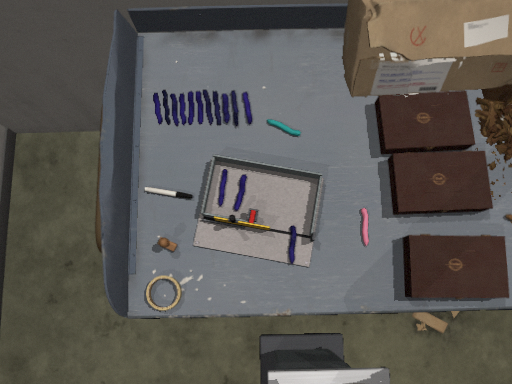

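View pics/scene0.png

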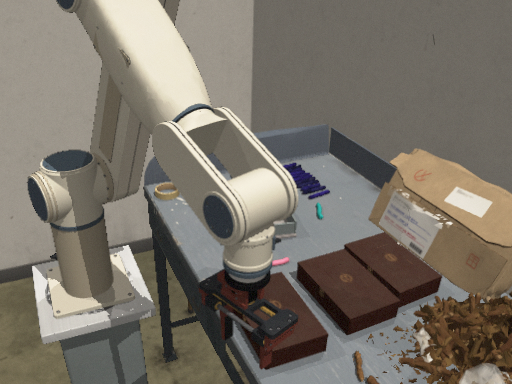

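The top view shows the bin at about (260,210), with its mouth at lower right. The stray roll is at (293,245), the gate knob at (232,218) and the red catch at (253,215). I'll enlarge it and measure.

```bash
python3 - <<'E'
from h import *
p,d,T,K=load('top0')
c=p[145:275,140:340,::-1]; cv2.imwrite('pics/crop0.png',cv2.resize(c,None,fx=4,fy=4,interpolation=cv2.INTER_CUBIC))
print(np.round(T,3),K)
hsv=cv2.cvtColor(p,cv2.COLOR_RGB2HSV)
for nm,lo,hi in [('blue',(110,120,30),(135,255,255)),('yellow',(20,150,120),(35,255,255)),('red',(0,180,120),(6,255,255))]:
    m=cv2.inRange(hsv,lo,hi)
    n,l,st,ce=cv2.connectedComponentsWithStats(m)
    for i in range(1,n):
        if st[i,4]<25: continue
        pts=np.argwhere(l==i)[:,::-1].astype(np.float32)
        rc=cv2.minAreaRect(pts)
        u,v=ce[i]; dep=np.median(d[l==i])
        b=[np.round(onz(T,K,*q,16)[:2]) for q in cv2.boxPoints(rc)]
        print(nm,st[i],np.round(ce[i],1),np.round(pt(T,K,u,v,dep)),b)
E
```

```text
[[-2.000000e-02 -9.790000e-01  2.050000e-01  3.561410e+02]
 [-1.000000e+00  2.000000e-02  1.000000e-03  1.798840e+02]
 [-5.000000e-03 -2.050000e-01 -9.790000e-01  1.280825e+03]
 [ 0.000000e+00  0.000000e+00  0.000000e+00  1.000000e+00]] [ 4.70068574e+02  4.70068574e+02  2.55876223e+02  1.92498101e+02
 -6.53221940e-02]
blue [162  91   8  33  86] [165.7 107. ] [879. 436.  14.] [array([928., 449.]), array([929., 438.]), array([830., 423.]), array([828., 435.])]
blue [203  90  10  34 117] [207.7 106.8] [876. 315.  14.] [array([927., 330.]), array([929., 316.]), array([827., 300.]), array([825., 313.])]
blue [232  91   6  33  99] [234.5 106.7] [875. 238.  13.] [array([922., 246.]), array([923., 235.]), array([825., 227.]), array([824., 238.])]
blue [154  93   8  31 128] [157.2 108.1] [877. 461.  13.] [array([921., 475.]), array([923., 460.]), array([830., 446.]), array([828., 461.])]
blue [188  92   6  33 153] [190.5 107.5] [875. 364.  15.] [array([923., 372.]), array([922., 357.]), array([824., 356.]), array([825., 371.])]
blue [196  92   7  32 153] [199.4 107.3] [876. 339.  13.] [array(
[... 808 characters left out ...]
 8  37 148] [222.3 186.9] [638. 273.  21.] [array([590., 288.]), array([691., 273.]), array([689., 260.]), array([588., 275.])]
blue [234 175  13  35 175] [240.3 192.2] [622. 224.  22.] [array([578., 243.]), array([674., 221.]), array([669., 204.]), array([573., 226.])]
blue [289 226   8  37 156] [292.  243.6] [479.  87.  21.] [array([431., 100.]), array([527.,  88.]), array([525.,  73.]), array([429.,  85.])]
yellow [238 221  31   7  55] [252.9 224. ] [529. 191.  56.] [array([540., 232.]), array([545., 231.]), array([528., 150.]), array([524., 151.])]
red [249 210   7  13  56] [251.9 216.2] [550. 193.  54.] [array([541., 203.]), array([573., 196.]), array([571., 184.]), array([538., 191.])]
```

View pics/crop0.png

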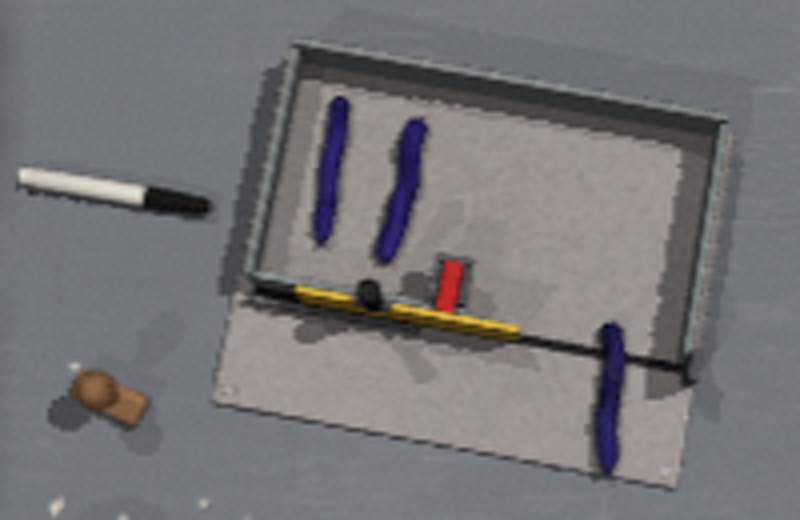

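```bash
python3 - <<'E'
from h import *
p,d,T,K=load('top0')
f=lambda x,y,z: onz(T,K,(x+.5)/4-.5+140,(y+.5)/4-.5+145,z)
P={k:f(*v) for k,v in dict(apL=(213,403,8),apR=(675,488,8),bkL=(295,42,54),bkR=(727,120,54),knob=(371,290,102),yL=(296,292,56),yR=(519,330,56),rollA=(611,326,16),rollB=(607,470,16)).items()}
for k,v in P.items(): print(k,v.round(1))
# fit bin frame: rigid
src=np.array([[-110,160],[-110,-160],[140,155],[140,-155]],float)  # back walls guess
src[2:,1]=[151,-151]
dst=np.array([P[k][:2] for k in('apL','apR','bkL','bkR')])
a,b=src-src.mean(0),dst-dst.mean(0)
th=np.arctan2((a[:,0]*b[:,1]-a[:,1]*b[:,0]).sum(),(a*b).sum())
R=np.array([[np.cos(th),-np.sin(th)],[np.sin(th),np.cos(th)]]); t=dst.mean(0)-R@src.mean(0)
print('th',th,'t',t,'res',(dst-(src@R.T+t)).round(1).tolist())
for k,v in P.items(): print(k,'bin',((v[:2]-t)@R).round(1))
for n,c in [('stray',(292,243.6)),('a?',(240.3,192.2)),('b?',(222.3,186.9))]:
  q=onz(T,K,*c,18); print(n,((q[:2]-t)@R).round(1),q)
np.savez('bin.npz',th=th,t=t)
E
```

```text
apL [480.3 355.    8. ]
apR [417.   44.6   8. ]
bkL [719.5 294.7  54. ]
bkR [658.9   4.3  54. ]
knob [540.8 242.1 102. ]
yL [547.7 294.   56. ]
yR [519.5 147.8  56. ]
rollA [526.3  84.4  16. ]
rollB [429.6  90.4  16. ]
th -0.2042843427197014 t [554.25204099 177.68780554] res [[1.3, -1.7], [3.0, 1.2], [-2.4, -2.4], [-1.8, 2.8]]
apL bin [-108.4  158.6]
apR bin [-107.4 -158.2]
bkL bin [138.1 148.2]
bkR bin [ 137.7 -148.6]
knob bin [-26.2  60.4]
yL bin [-30.  112.6]
yR bin [-27.9 -36.3]
rollA bin [ -8.4 -97.1]
rollB bin [-104.4 -110.8]
stray [ -55.5 -104. ] [478.80590003  87.15600652  18.        ]
a? [57.6 59.4] [622.73662576 224.15681164  18.        ]
b? [ 63.2 111. ] [638.67682547 273.54568689  18.        ]
```

```bash
cat >> h.py <<'E'
from scipy.spatial.transform import Rotation as Ro
def goal(x,y,z,yaw):
    """tool down, jaw axis at world yaw (mod pi); prints tool-frame delta"""
    s=r.read_state(); A=Ro.from_quat(s['eef_rot']); p=np.array(s['tool_pos'])
    best=None
    for k in (0,np.pi):
        X=np.array([0,0,-1.]);Y=np.array([np.cos(yaw+k),np.sin(yaw+k),0]);Z=np.cross(X,Y)
        rv=(A.inv()*Ro.from_matrix(np.c_[X,Y,Z])).as_rotvec()
        if best is None or np.linalg.norm(rv)<np.linalg.norm(best): best=rv
    print('pos',p.round(1),'j',np.round(s['joint_pos'],2),'dpos m',(A.inv().apply(np.array([x,y,z])-p)/1000).round(4),'ang',best.round(4))
def b2w(x,y):
    b=np.load('bin.npz');t=float(b['th']);return b['t']+np.array([x*np.cos(t)-y*np.sin(t),x*np.sin(t)+y*np.cos(t)])
def w2b(x,y):
    b=np.load('bin.npz');t=float(b['th']);q=np.array([x,y])-b['t'];return np.array([q[0]*np.cos(t)+q[1]*np.sin(t),-q[0]*np.sin(t)+q[1]*np.cos(t)])
E
python3 - <<'E'
from h import *
A=Ro.from_quat(r.read_state()['eef_rot']);print(A.as_matrix().round(2))
goal(460,-250,200,np.pi/2-0.06)
goal(479,87,180,np.pi/2-0.06)
E
```

```text
[[-0.    0.35 -0.94]
 [ 0.   -0.94 -0.35]
 [-1.   -0.   -0.  ]]
pos [ 216.4 -585.8  188.7] j [-1.24  0.42  1.63  0.    1.09 -0.02] dpos m [-0.011  -0.2306 -0.3448] ang [4.138e-01 3.000e-04 1.400e-03]
pos [ 216.4 -585.8  188.7] j [-1.24  0.42  1.63  0.    1.09 -0.02] dpos m [ 0.0095 -0.5401 -0.4794] ang [4.138e-01 3.000e-04 1.400e-03]
```

```bash
python3 -m inch '[{"delta_pos":[-0.011,-0.115,-0.172],"angular":[0.2,0,0],"gripper":0.06},{"delta_pos":[-0.011,-0.115,-0.172],"angular":[0.2,0,0],"gripper":0.06},{"delta_pos":[-0.011,-0.115,-0.172],"angular":[0.2,0,0],"gripper":0.06},{"delta_pos":[-0.011,-0.115,-0.172],"angular":[0.2,0,0],"gripper":0.06},{"delta_pos":[-0.011,-0.231,-0.345],"angular":[0.41,0,0],"gripper":0.06},{"delta_pos":[-0.011,-0.231,-0.345],"angular":[0.41,0,0],"gripper":0.06},{"delta_pos":[-0.011,-0.231,-0.345],"angular":[0.41,0,0],"gripper":0.06},{"delta_pos":[-0.011,-0.231,-0.345],"angular":[0.41,0,0],"gripper":0.06},{"delta_pos":[-0.011,-0.231,-0.345],"angular":[0.414,0,0],"gripper":0.06},{"delta_pos":[0.0,-0.54,-0.479],"angular":[0.414,0,0],"gripper":0.06},{"delta_pos":[0.01,-0.54,-0.479],"angular":[0.414,0,0],"gripper":0.06},{"delta_pos":[0.01,-0.54,-0.479],"angular":[0.414,0,0],"gripper":0.06},{"delta_pos":[0.01,-0.54,-0.479],"angular":[0.414,0,0],"gripper":0.06},{"delta_pos":[0.01,-0.54,-0.479],"angular":[0.414,0,0],"gripper":0.06},{"delta_pos":[0.01,-0.54,-0.479],"angular":[0.414,0,0],"gripper":0.06},{"delta_pos":[0.01,-0.54,-0.479],"angular":[0.414,0,0],"gripper":0.06},{"delta_pos":[0.01,-0.54,-0.479],"angular":[0.414,0,0],"gripper":0.06},{"delta_pos":[0.01,-0.54,-0.479],"angular":[0.414,0,0],"gripper":0.06},{"delta_pos":[0.01,-0.54,-0.479],"angular":[0.414,0,0],"gripper":0.06},{"delta_pos":[0.01,-0.54,-0.479],"angular":[0.414,0,0],"gripper":0.06}]' 15
```

```text
time_s: 1.77
tool_pos: [478.4, 88.1, 179.0]
eef_rot: [-0.707, 0.02, 0.707, 0.02]
force: [-0.7, -0.4, -0.3]
grip_width: 59.8
```

```bash
python3 - <<'E'
from h import *
p,d=shot('wrist','w1')
p,d,T,K=load('w1')
hsv=cv2.cvtColor(p,cv2.COLOR_RGB2HSV)
for nm,lo,hi in [('blue',(110,100,25),(138,255,255))]:
    m=cv2.inRange(hsv,lo,hi)
    n,l,st,ce=cv2.connectedComponentsWithStats(m)
    for i in range(1,n):
        if st[i,4]<200: continue
        pts=np.argwhere(l==i)[:,::-1].astype(np.float32)
        rc=cv2.minAreaRect(pts); dep=np.median(d[l==i])
        b=[onz(T,K,*q,16)[:2].round(1).tolist() for q in cv2.boxPoints(rc)]
        print(nm,st[i],pt(T,K,*ce[i],dep).round(1),onz(T,K,*rc[0],16).round(1),b)
goal(478,88,100,np.pi/2-.06)
E
```

```text
blue [  46    0   23   69 1049] [618.5 269.6  21.9] [617.3 272.9  16. ] [[645.8, 278.5], [646.9, 261.9], [587.2, 267.1], [585.9, 284.6]]
blue [ 100    0   24   80 1378] [610.5 220.9  21.4] [609.5 223.3  16. ] [[574.8, 242.8], [644.0, 223.8], [642.0, 205.0], [572.5, 222.7]]
blue [ 255  115   20   94 1188] [484.4  82.8  21.7] [481.   82.5  16. ] [[428.6, 97.1], [530.7, 87.3], [529.0, 69.1], [426.8, 77.3]]
pos [478.3  86.7 179. ] j [ 0.16  0.23  1.94 -0.    0.97  1.78] dpos m [ 0.079  -0.0013  0.0003] ang [ 0.0023  0.0009 -0.0005]
```

View pics/w1.png

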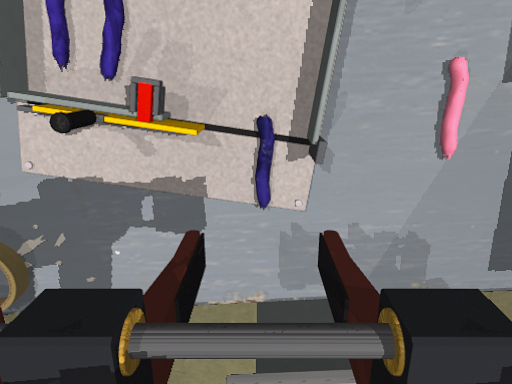

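The wrist view shows the stray roll at (264,162). It puts the roll at about world (480,84), which agrees with the top view, so I'll descend and grip.

```bash
python3 -m inch '[{"delta_pos":[0.04,0.002,-0.001],"angular":[0.03,0,0],"gripper":0.05},{"delta_pos":[0.08,0.002,-0.001],"angular":[0.03,0,0],"gripper":0.05},{"delta_pos":[0.115,0.002,-0.001],"angular":[0.03,0,0],"gripper":0.05},{"delta_pos":[0.14,0.002,-0.001],"angular":[0.03,0,0],"gripper":0.05},{"delta_pos":[0.155,0.002,-0.001],"angular":[0.03,0,0],"gripper":0.05},{"delta_pos":[0.163,0.002,-0.001],"angular":[0.03,0,0],"gripper":0.05},{"delta_pos":[0.167,0.002,-0.001],"angular":[0.03,0,0],"gripper":0.05},{"delta_pos":[0.167,0.002,-0.001],"angular":[0.03,0,0],"gripper":0.05},{"delta_pos":[0.167,0.002,-0.001],"angular":[0.03,0,0],"gripper":0.05}]' 15
```

```text
time_s: 2.57
tool_pos: [480.4, 83.7, 13.2]
eef_rot: [0.707, -0.032, -0.706, -0.032]
force: [0.2, -0.5, -0.1]
grip_width: 49.9
```

```bash
python3 -m inch '[{"delta_pos":[0,0,0],"angular":[0,0,0],"gripper":0.005},{"delta_pos":[0,0,0],"angular":[0,0,0],"gripper":0.005},{"delta_pos":[0,0,0],"angular":[0,0,0],"gripper":0.005},{"delta_pos":[0,0,0],"angular":[0,0,0],"gripper":0.005},{"delta_pos":[0,0,0],"angular":[0,0,0],"gripper":0.005},{"delta_pos":[0,0,0],"angular":[0,0,0],"gripper":0.005},{"delta_pos":[0,0,0],"angular":[0,0,0],"gripper":0.005},{"delta_pos":[0,0,0],"angular":[0,0,0],"gripper":0.005}]' 15; python3 - <<'E'
from h import *
shot('top','t2')
c=load('t2')[0][145:275,140:340,::-1]; cv2.imwrite('pics/t2c.png',cv2.resize(c,None,fx=4,fy=4,interpolation=cv2.INTER_CUBIC))
E
```

```text
time_s: 3.23
tool_pos: [479.6, 84.2, 12.4]
eef_rot: [-0.706, 0.032, 0.706, 0.032]
force: [0.1, 0.2, 0.6]
grip_width: 5.1
```

The fingers closed to 5 mm on a 20 mm roll, so the grip probably missed or slipped off. I'll look.

```bash
python3 - <<'E'
from h import *
shot('wrist','w2');shot('scene','s2')
E
```

```text
(no output)
```

View pics/w2.png

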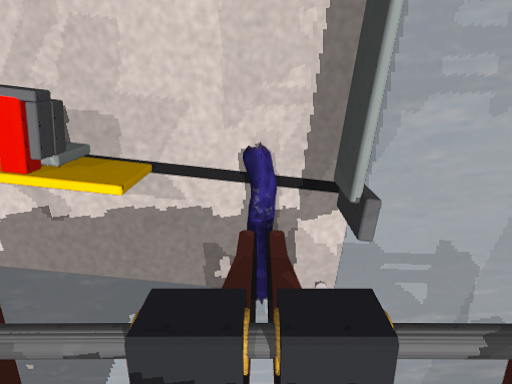

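View pics/t2c.png

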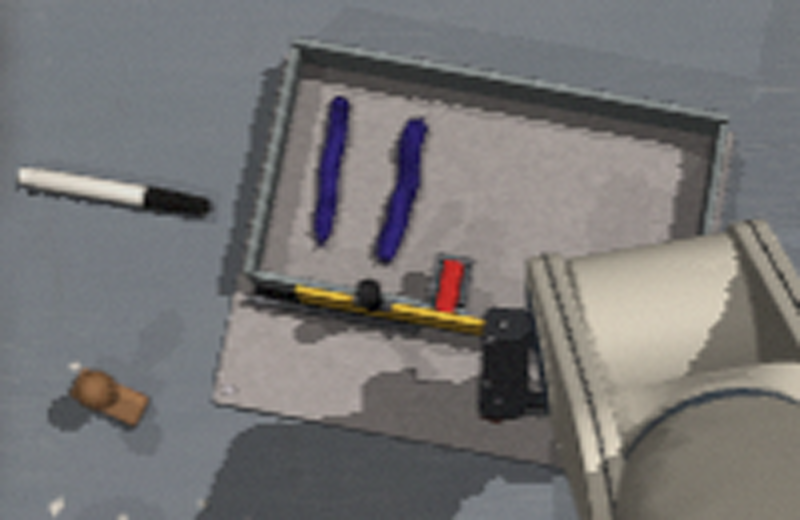

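```bash
python3 -m inch '[{"delta_pos":[0,0,0],"angular":[0,0,0],"gripper":0.0},{"delta_pos":[0,0,0],"angular":[0,0,0],"gripper":0.0},{"delta_pos":[0,0,0],"angular":[0,0,0],"gripper":0.0},{"delta_pos":[0,0,0],"angular":[0,0,0],"gripper":0.0}]' 15; python3 - <<'E'
from h import *
p,d,T,K=load('w2')
for u,v in [(258,150),(262,190),(262,230),(261,260),(261,290),(240,240),(285,240),(230,280)]: print(u,v,p[v,u],pt(T,K,u,v,d[v,u]).round(1))
c=p[120:320,180:360,::-1]; cv2.imwrite('pics/w2c.png',cv2.resize(c,None,fx=4,fy=3,interpolation=cv2.INTER_CUBIC)[:600])
E
```

```text
time_s: 3.72
tool_pos: [479.6, 84.2, 12.3]
eef_rot: [-0.706, 0.032, 0.706, 0.032]
force: [-1.2, -0.1, 0.0]
grip_width: 0.7
258 150 [ 54  45 117] [527.8  79.6  20.7]
262 190 [ 56  48 125] [505.6  79.4  24.5]
262 230 [22 21 50] [480.1  81.6  22.7]
261 260 [32 25 72] [460.2  84.   22.6]
261 290 [32 25 71] [439.3  85.9  22.9]
240 240 [59 28 25] [491.   91.6  56.6]
285 240 [83 67 64] [489.6  69.6  57.9]
230 280 [54 26 21] [491.8  93.2  93. ]
```

View pics/w2c.png

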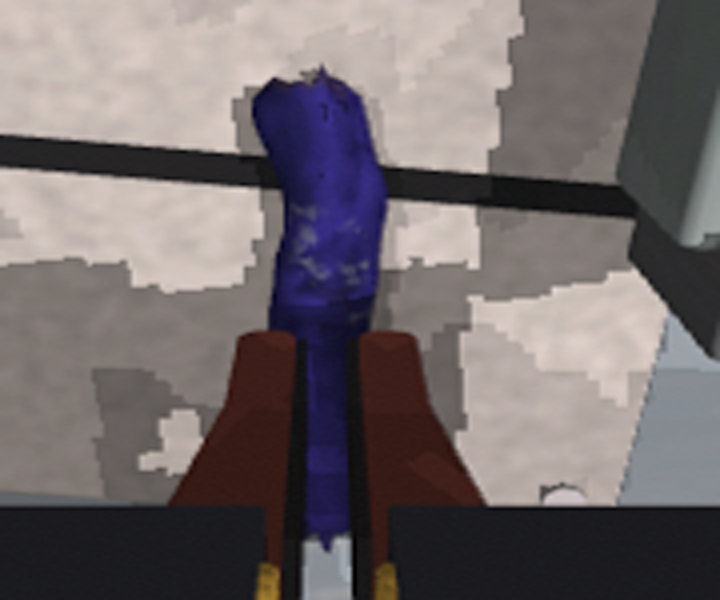

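View pics/s2.png

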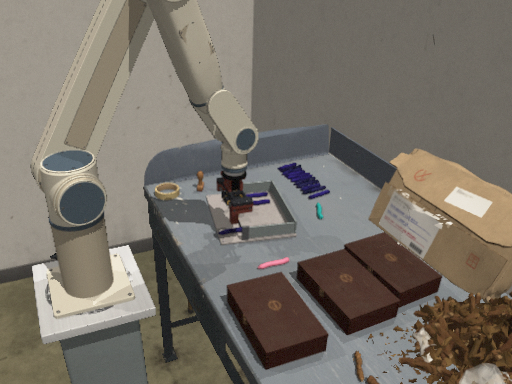

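```bash
python3 - <<'E'
from h import *
shot('wrist','w3')
p,d,T,K=load('w3'); print(T.round(2))
for u in (225,235,245,255,262,270,280,290,300):
  print(u,[(v,pt(T,K,u,v,d[v,u]).round(0).astype(int).tolist()) for v in (215,225,232,240,250,270,285)])
c=p[120:320,180:360,::-1]; cv2.imwrite('pics/w3c.png',cv2.resize(c,None,fx=4,fy=3,interpolation=cv2.INTER_CUBIC)[:600])
E
```

```text
[[-9.0000e-02 -9.5000e-01 -3.0000e-01  5.6353e+02]
 [-1.0000e+00  9.0000e-02  3.0000e-02  7.4520e+01]
 [ 0.0000e+00  3.0000e-01 -9.5000e-01  2.0844e+02]
 [ 0.0000e+00  0.0000e+00  0.0000e+00  1.0000e+00]]
225 [(215, [486, 105, 8]), (225, [479, 105, 8]), (232, [474, 106, 8]), (240, [469, 107, 9]), (250, [462, 107, 9]), (270, [447, 109, 9]), (285, [436, 111, 9])]
235 [(215, [486, 98, 10]), (225, [479, 99, 8]), (232, [474, 99, 9]), (240, [468, 100, 8]), (250, [461, 101, 9]), (270, [492, 92, 85]), (285, [492, 91, 97])]
245 [(215, [485, 92, 8]), (225, [478, 93, 8]), (232, [491, 89, 49]), (240, [492, 89, 59]), (250, [491, 89, 68]), (270, [491, 88, 85]), (285, [491, 87, 96])]
255 [(215, [490, 85, 23]), (225, [483, 85, 22]), (232, [491, 84, 48]), (240, [491, 84, 57]), (250, [491, 84, 68]), (270, [490, 84, 85]), (285, [490, 84, 96])]
262 [(215, [489, 81, 22]), (225, [483, 81, 23]), (232, [479, 82, 23]), (240, [489, 81, 55]), (250, [489, 81, 65]), (270, [480, 82, 68]), (285, [474, 82, 70])]
270 [(215, [489, 76, 22]), (225, [482, 77, 21]), (232, [490, 77, 48]), (240, [491, 77, 59]), (250, [490, 77, 68]), (270, [491, 78, 86]), (285, [490, 78, 95])]
280 [(215, [483, 70, 9]), (225, [477, 70, 9]), (232, [472, 71, 9]), (240, [490, 72, 58]), (250, [490, 73, 68]), (270, [490, 73, 85]), (285, [490, 74, 96])]
290 [(215, [483, 64, 10]), (225, [476, 64, 9]), (232, [471, 64, 9]), (240, [465, 65, 9]), (250, [458, 65, 9]), (270, [444, 66, 9]), (285, [490, 70, 96])]
300 [(215, [482, 57, 8]), (225, [475, 58, 9]), (232, [470, 58, 9]), (240, [465, 58, 9]), (250, [458, 59, 10]), (270, [444, 60, 10]), (285, [431, 60, 8])]
```

View pics/w3c.png

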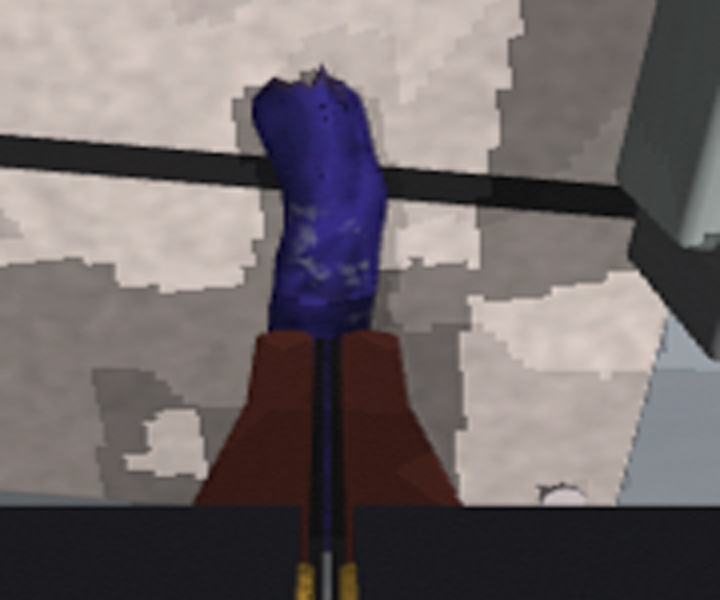

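```bash
python3 - <<'E'
from h import *
for f in ('w3','w1'):
  p,d,T,K=load(f)
  for u in ((247,275) if f=='w3' else (198,325)):
    print(f,u,[(v,pt(T,K,u,v,d[v,u]).round(0).astype(int).tolist()) for v in range(226,246,2)])
print(r.read_state()['tool_pos'])
p,d,T,K=load('s2')
m=cv2.inRange(cv2.cvtColor(p,cv2.COLOR_RGB2HSV),(0,90,20),(12,255,140))
Z=[]
for v,u in np.argwhere(m>0):
  q=pt(T,K,u,v,d[v,u])
  if abs(q[0]-480)<25 and abs(q[1]-84)<45: Z.append(q)
Z=np.array(Z);print(len(Z),Z[np.argsort(Z[:,2])][:8].round(0) if len(Z) else '')
E
```

```text
w3 247 [(226, [481, 91, 16]), (228, [479, 91, 16]), (230, [479, 91, 18]), (232, [491, 88, 48]), (234, [492, 88, 52]), (236, [491, 88, 53]), (238, [491, 88, 55]), (240, [491, 88, 57]), (242, [491, 88, 60]), (244, [491, 88, 62])]
w3 275 [(226, [476, 74, 9]), (228, [475, 74, 9]), (230, [473, 74, 8]), (232, [490, 74, 48]), (234, [490, 74, 51]), (236, [490, 74, 53]), (238, [490, 74, 56]), (240, [490, 74, 58]), (242, [490, 75, 61]), (244, [490, 75, 61])]
w1 198 [(226, [403, 166, 1]), (228, [401, 166, 0]), (230, [398, 166, 1]), (232, [491, 118, 215]), (234, [491, 117, 218]), (236, [491, 117, 220]), (238, [491, 117, 221]), (240, [490, 117, 221]), (242, [490, 116, 224]), (244, [491, 116, 228])]
w1 325 [(226, [395, 15, 1]), (228, [392, 14, 0]), (230, [390, 14, 1]), (232, [487, 53, 215]), (234, [488, 53, 217]), (236, [488, 54, 220]), (238, [487, 54, 221]), (240, [486, 54, 221]), (242, [486, 54, 223]), (244, [486, 55, 226])]
[479.62696221  84.1662644   12.35219032]
178 [[472.  78.  47.]
 [469.  86.  51.]
 [484.  72.  51.]
 [486.  70.  52.]
 [474.  73.  53.]
 [470.  72.  55.]
 [487.  71.  55.]
 [478.  67.  56.]]
```

Both cameras put the fingertips about 34 mm above the reported TCP, at z≈46 where the TCP reads 12. The fingers closed in the air above the roll. I'll open them and go down under a force check.

```bash
python3 -m inch '[{"delta_pos":[0,0,0],"angular":[0,0,0],"gripper":0.05},{"delta_pos":[0,0,0],"angular":[0,0,0],"gripper":0.05},{"delta_pos":[0,0,0],"angular":[0,0,0],"gripper":0.05},{"delta_pos":[0,0,0],"angular":[0,0,0],"gripper":0.05},{"delta_pos":[0,0,0],"angular":[0,0,0],"gripper":0.05},{"delta_pos":[0.01,0,0],"angular":[0,0,0],"gripper":0.05},{"delta_pos":[0.018,0,0],"angular":[0,0,0],"gripper":0.05},{"delta_pos":[0.022,0,0],"angular":[0,0,0],"gripper":0.05},{"delta_pos":[0.022,0,0],"angular":[0,0,0],"gripper":0.05}]'
```

```text
time_s: 4.52
tool_pos: [478.6, 84.0, -11.0]
eef_rot: [-0.706, 0.032, 0.707, 0.032]
force: [-0.8, -0.5, 0.2]
grip_width: 49.9
```

```bash
python3 -m inch '[{"delta_pos":[0.005,0,0],"angular":[0,0,0],"gripper":0.05},{"delta_pos":[0.009,0,0],"angular":[0,0,0],"gripper":0.05},{"delta_pos":[0.011,0,0],"angular":[0,0,0],"gripper":0.05},{"delta_pos":[0.011,0,0],"angular":[0,0,0],"gripper":0.05}]'; python3 - <<'E'
from h import *
shot('wrist','w4')
p,d,T,K=load('w4')
m=d>0
for u in range(180,350,12): print(u,[(v,pt(T,K,u,v,d[v,u]).round(0).astype(int).tolist()) for v in (228,234)])
E
```

```text
time_s: 4.85
tool_pos: [479.4, 84.1, -21.1]
eef_rot: [-0.706, 0.032, 0.707, 0.032]
force: [-0.0, -1.1, 0.2]
grip_width: 49.6
180 [(228, [494, 124, 9]), (234, [490, 125, 9])]
192 [(228, [493, 118, 9]), (234, [490, 118, 9])]
204 [(228, [492, 112, 8]), (234, [493, 110, 17])]
216 [(228, [492, 105, 8]), (234, [489, 105, 9])]
228 [(228, [492, 99, 9]), (234, [488, 99, 8])]
240 [(228, [491, 92, 8]), (234, [487, 93, 9])]
252 [(228, [496, 85, 21]), (234, [493, 85, 22])]
264 [(228, [496, 79, 24]), (234, [493, 79, 24])]
276 [(228, [493, 73, 18]), (234, [490, 74, 18])]
288 [(228, [488, 67, 8]), (234, [485, 67, 8])]
300 [(228, [488, 61, 9]), (234, [484, 61, 8])]
312 [(228, [488, 54, 9]), (234, [486, 55, 14])]
324 [(228, [487, 48, 9]), (234, [488, 49, 18])]
336 [(228, [486, 42, 8]), (234, [483, 42, 8])]
348 [(228, [486, 36, 10]), (234, [482, 35, 9])]
```

View pics/w4.png

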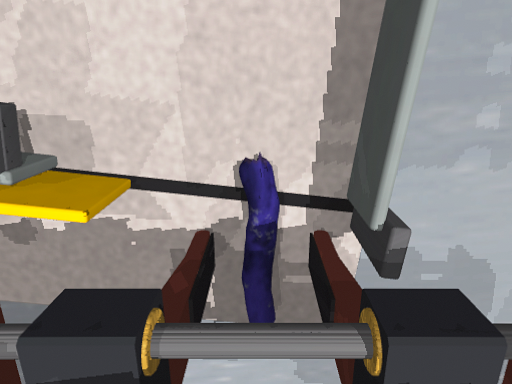

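The fingertips are now at z≈13–14, on either side of the roll at (260,270). Closing.

```bash
python3 -m inch '[{"delta_pos":[0.001,0,0],"angular":[0,0,0],"gripper":0.0},{"delta_pos":[0.001,0,0],"angular":[0,0,0],"gripper":0.0},{"delta_pos":[0.001,0,0],"angular":[0,0,0],"gripper":0.0},{"delta_pos":[0.001,0,0],"angular":[0,0,0],"gripper":0.0},{"delta_pos":[0.001,0,0],"angular":[0,0,0],"gripper":0.0},{"delta_pos":[0.001,0,0],"angular":[0,0,0],"gripper":0.0},{"delta_pos":[0.001,0,0],"angular":[0,0,0],"gripper":0.0}]' 15
```

```text
time_s: 5.48
tool_pos: [479.8, 84.2, -21.5]
eef_rot: [0.706, -0.032, -0.706, -0.032]
force: [-0.1, -0.3, 2.4]
grip_width: 18.7
```

```bash
python3 - <<'E'
from h import *
x,y=b2w(58,-75)
goal(x,y,55,np.pi/2-.2); goal(x,y,-20,np.pi/2-.2)
E
```

```text
pos [479.8  84.2 -21.5] j [ 0.15  0.59  2.03 -0.    0.52  1.81] dpos m [-0.0765 -0.0187 -0.1148] ang [ 1.098e-01 -3.000e-04  1.000e-04]
pos [479.8  84.2 -21.5] j [ 0.15  0.59  2.03 -0.    0.52  1.81] dpos m [-0.0015 -0.0187 -0.1148] ang [ 1.098e-01 -3.000e-04  1.000e-04]
```

```bash
python3 -m inch '[{"delta_pos":[-0.015,0,0],"angular":[0,0,0],"gripper":0.0},{"delta_pos":[-0.04,0,0],"angular":[0,0,0],"gripper":0.0},{"delta_pos":[-0.06,0,0],"angular":[0,0,0],"gripper":0.0},{"delta_pos":[-0.07,0,0],"angular":[0,0,0],"gripper":0.0},{"delta_pos":[-0.072,-0.003,-0.015],"angular":[0.03,0,0],"gripper":0.0},{"delta_pos":[-0.072,-0.007,-0.04],"angular":[0.06,0,0],"gripper":0.0},{"delta_pos":[-0.072,-0.012,-0.07],"angular":[0.09,0,0],"gripper":0.0},{"delta_pos":[-0.072,-0.016,-0.095],"angular":[0.11,0,0],"gripper":0.0},{"delta_pos":[-0.072,-0.018,-0.11],"angular":[0.11,0,0],"gripper":0.0},{"delta_pos":[-0.072,-0.019,-0.115],"angular":[0.11,0,0],"gripper":0.0},{"delta_pos":[-0.072,-0.019,-0.115],"angular":[0.11,0,0],"gripper":0.0},{"delta_pos":[-0.072,-0.019,-0.115],"angular":[0.11,0,0],"gripper":0.0}]'; python3 - <<'E'
from h import *
shot('wrist','w5')
E
```

```text
time_s: 6.48
tool_pos: [594.4, 92.6, 49.6]
eef_rot: [-0.703, 0.071, 0.704, 0.07]
force: [0.1, 0.5, -0.9]
grip_width: 19.0
```

View pics/w5.png

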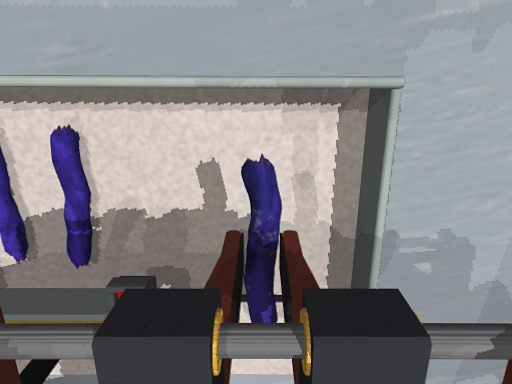

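The gripper holds the roll at (262,240) and it is clear of the back and right walls. I'll lower it, release and retreat.

```bash
python3 -m inch '[{"delta_pos":[0.02,0,0],"angular":[0,0,0],"gripper":0.0},{"delta_pos":[0.045,0,0],"angular":[0,0,0],"gripper":0.0},{"delta_pos":[0.06,0,0],"angular":[0,0,0],"gripper":0.0},{"delta_pos":[0.067,0,0],"angular":[0,0,0],"gripper":0.0},{"delta_pos":[0.070,0,0],"angular":[0,0,0],"gripper":0.0},{"delta_pos":[0.071,0,0],"angular":[0,0,0],"gripper":0.0},{"delta_pos":[0.071,0,0],"angular":[0,0,0],"gripper":0.0}]'
```

```text
time_s: 7.12
tool_pos: [596.1, 92.8, -20.0]
eef_rot: [0.704, -0.071, -0.703, -0.071]
force: [-0.7, 0.1, -0.5]
grip_width: 18.6
```

```bash
python3 -m inch '[{"delta_pos":[0,0,0],"angular":[0,0,0],"gripper":0.025},{"delta_pos":[0,0,0],"angular":[0,0,0],"gripper":0.035},{"delta_pos":[0,0,0],"angular":[0,0,0],"gripper":0.045},{"delta_pos":[0,0,0],"angular":[0,0,0],"gripper":0.045},{"delta_pos":[0,0,0],"angular":[0,0,0],"gripper":0.045},{"delta_pos":[-0.015,0,0],"angular":[0,0,0],"gripper":0.045},{"delta_pos":[-0.05,0,0],"angular":[0,0,0],"gripper":0.045},{"delta_pos":[-0.09,0,0],"angular":[0,0,0],"gripper":0.045},{"delta_pos":[-0.13,0,0],"angular":[0,0,0],"gripper":0.045},{"delta_pos":[-0.16,0,0],"angular":[0,0,0],"gripper":0.045},{"delta_pos":[-0.165,0,0],"angular":[0,0,0],"gripper":0.045},{"delta_pos":[-0.165,0,0],"angular":[0,0,0],"gripper":0.045},{"delta_pos":[-0.165,0,0],"angular":[0,0,0],"gripper":0.045}]'; python3 - <<'E'
from h import *
shot('wrist','w6')
p,d,T,K=load('w6')
m=cv2.inRange(cv2.cvtColor(p,cv2.COLOR_RGB2HSV),(110,100,25),(138,255,255))
n,l,st,ce=cv2.connectedComponentsWithStats(m)
for i in range(1,n):
    if st[i,4]<200: continue
    q=pt(T,K,*ce[i],np.median(d[l==i])); print(st[i],q.round(1),w2b(*q[:2]).round(1))
E
```

```text
time_s: 8.2
tool_pos: [595.4, 92.7, 143.9]
eef_rot: [-0.703, 0.071, 0.704, 0.071]
force: [-0.6, -1.0, -0.6]
grip_width: 44.8
[  52  110   37  107 1707] [644.9 266.   21.4] [ 70.9 104.9]
[ 111  116   26  105 1719] [629.3 217.   21.7] [65.5 53.7]
[ 251  120   20  103 1412] [601.   89.7  21.8] [ 63.6 -76.6]
```

View pics/w6.png

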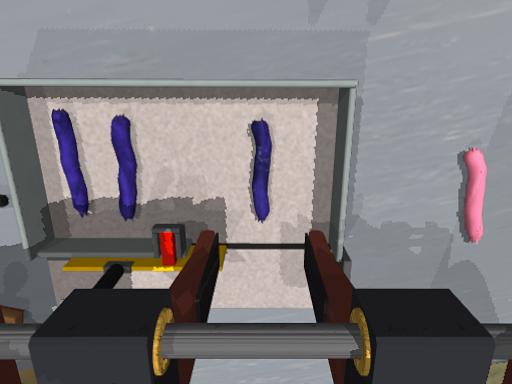

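The roll lies flat at bin (62,-77). Next I'll hover over the knob and measure it.

```bash
python3 - <<'E'
from h import *
print(b2w(-30,62))
p,d,T,K=load('top0')
hsv=cv2.cvtColor(p,cv2.COLOR_RGB2HSV)
for v in range(213,224): print(v,[(u,pt(T,K,u,v,d[v,u]).round(0).astype(int).tolist()) for u in (230,232,234)] if True else '')
x,y=b2w(-30,62)
goal(x-60,y,150,np.pi/2-.204)
E
```

```text
[537.45356746 244.48459653]
213 [(230, [567, 254, 6]), (232, [566, 248, 11]), (234, [567, 243, 9])]
214 [(230, [565, 254, 6]), (232, [564, 248, 8]), (234, [564, 242, 10])]
215 [(230, [546, 248, 105]), (232, [545, 243, 111]), (234, [562, 243, 5])]
216 [(230, [544, 248, 100]), (232, [543, 243, 106]), (234, [543, 238, 106])]
217 [(230, [541, 248, 104]), (232, [540, 243, 111]), (234, [540, 238, 109])]
218 [(230, [539, 248, 103]), (232, [538, 243, 107]), (234, [538, 238, 106])]
219 [(230, [536, 248, 102]), (232, [535, 243, 106]), (234, [536, 238, 104])]
220 [(230, [533, 248, 105]), (232, [533, 243, 107]), (234, [537, 239, 80])]
221 [(230, [536, 250, 71]), (232, [533, 244, 86]), (234, [535, 239, 76])]
222 [(230, [539, 253, 28]), (232, [533, 245, 68]), (234, [536, 241, 49])]
223 [(230, [540, 254, 7]), (232, [539, 248, 13]), (234, [537, 242, 24])]
pos [594.7  92.6 142.9] j [ 0.13  0.45  1.72 -0.    0.98  1.91] dpos m [-0.0069 -0.1255  0.1452] ang [ 0.0038  0.0023 -0.0008]
```

```bash
python3 -m inch '[{"delta_pos":[-0.007,-0.02,0.03],"angular":[0,0,0],"gripper":0.05},{"delta_pos":[-0.007,-0.05,0.06],"angular":[0,0,0],"gripper":0.05},{"delta_pos":[-0.007,-0.08,0.09],"angular":[0,0,0],"gripper":0.05},{"delta_pos":[-0.007,-0.105,0.12],"angular":[0.004,0,0],"gripper":0.05},{"delta_pos":[-0.007,-0.12,0.138],"angular":[0.004,0,0],"gripper":0.05},{"delta_pos":[-0.007,-0.125,0.145],"angular":[0.004,0,0],"gripper":0.05},{"delta_pos":[-0.007,-0.125,0.145],"angular":[0.004,0,0],"gripper":0.05},{"delta_pos":[-0.007,-0.125,0.145],"angular":[0.004,0,0],"gripper":0.05}]'; python3 - <<'E'
from h import *
shot('wrist','w7')
p,d,T,K=load('w7')
Q=[]
for v in range(0,300):
  for u in range(100,400):
    if d[v,u]>0 and d[v,u]<400:
      q=pt(T,K,u,v,d[v,u])
      if 97<q[2]<112 and abs(q[0]-539)<30 and abs(q[1]-244)<30 : Q.append([*q,u,v])
Q=np.array(Q);print(len(Q),Q.min(0).round(),Q.max(0).round(),Q.mean(0).round(1))
for u,v in[(198,236),(325,236),(205,236),(320,236)]: print(pt(T,K,u,v,d[v,u]).round(0))
print(r.read_state()['tool_pos'])
E
```

```text
time_s: 8.92
tool_pos: [478.4, 243.6, 150.2]
eef_rot: [-0.703, 0.072, 0.704, 0.071]
force: [1.3, -1.7, -0.2]
grip_width: 49.8
457 [532. 232. 103. 234. 104.] [549. 248. 109. 257. 128.] [540.8 239.5 106.3 245.8 116.5]
[496. 270. 192.]
[483. 208. 192.]
[495. 267. 191.]
[484. 211. 192.]
[478.97332321 243.27373919 150.51061859]
```

View pics/w7.png

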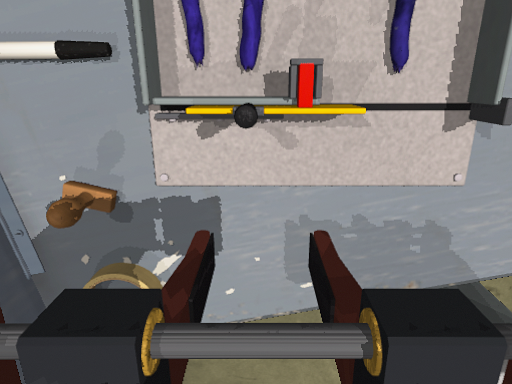

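The knob is at (246,116) in the picture, about world (541,240). In the same view the fingers' centre is at (480,241), so I'll go over it and straddle it.

```bash
python3 -m inch '[{"delta_pos":[0,-0.005,-0.03],"angular":[0,0,0],"gripper":0.05},{"delta_pos":[0,-0.011,-0.055],"angular":[0,0,0],"gripper":0.05},{"delta_pos":[0,-0.011,-0.060],"angular":[0,0,0],"gripper":0.05},{"delta_pos":[0.0,-0.011,-0.060],"angular":[0,0,0],"gripper":0.05},{"delta_pos":[0.03,-0.011,-0.060],"angular":[0,0,0],"gripper":0.05},{"delta_pos":[0.065,-0.011,-0.060],"angular":[0,0,0],"gripper":0.05},{"delta_pos":[0.09,-0.011,-0.060],"angular":[0,0,0],"gripper":0.05},{"delta_pos":[0.105,-0.011,-0.060],"angular":[0,0,0],"gripper":0.05},{"delta_pos":[0.112,-0.011,-0.060],"angular":[0,0,0],"gripper":0.05},{"delta_pos":[0.112,-0.011,-0.060],"angular":[0,0,0],"gripper":0.05}]'; python3 - <<'E'
from h import *
shot('wrist','w8')
E
```

```text
time_s: 9.8
tool_pos: [537.9, 241.4, 37.6]
eef_rot: [-0.702, 0.073, 0.705, 0.072]
force: [-0.0, 0.2, -0.2]
grip_width: 49.8
```

View pics/w8.png

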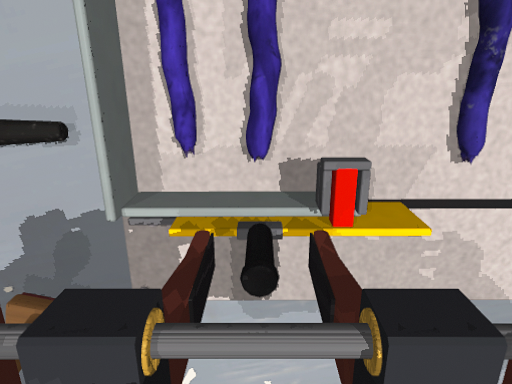

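The knob stands between the fingers. I'll narrow them to 22 mm and push towards bin -y, which is tool +y.

```bash
python3 -m inch '[{"delta_pos":[0,0,0],"angular":[0,0,0],"gripper":0.022},{"delta_pos":[0,0,0],"angular":[0,0,0],"gripper":0.022},{"delta_pos":[0,0,0],"angular":[0,0,0],"gripper":0.022},{"delta_pos":[0,0,0],"angular":[0,0,0],"gripper":0.022},{"delta_pos":[0,0,0],"angular":[0,0,0],"gripper":0.022},{"delta_pos":[0,0.004,0],"angular":[0,0,0],"gripper":0.022},{"delta_pos":[0,0.01,0],"angular":[0,0,0],"gripper":0.022},{"delta_pos":[0,0.018,0],"angular":[0,0,0],"gripper":0.022},{"delta_pos":[0,0.026,0],"angular":[0,0,0],"gripper":0.022},{"delta_pos":[0,0.034,0],"angular":[0,0,0],"gripper":0.022},{"delta_pos":[0,0.042,0],"angular":[0,0,0],"gripper":0.022},{"delta_pos":[0,0.05,0],"angular":[0,0,0],"gripper":0.022},{"delta_pos":[0,0.058,0],"angular":[0,0,0],"gripper":0.022},{"delta_pos":[0,0.066,0],"angular":[0,0,0],"gripper":0.022},{"delta_pos":[0,0.074,0],"angular":[0,0,0],"gripper":0.022},{"delta_pos":[0,0.08,0],"angular":[0,0,0],"gripper":0.022},{"delta_pos":[0,0.08,0],"angular":[0,0,0],"gripper":0.022}]' 30; python3 - <<'E'
from h import *
shot('wrist','w9')
s=r.read_state();print(w2b(*s['tool_pos'][:2]),s['force'])
E
```

```text
time_s: 11.27
tool_pos: [524.0, 164.7, 39.8]
eef_rot: [0.704, -0.072, -0.703, -0.073]
force: [0.3, 4.2, 1.1]
grip_width: 22.0
[-27.0292131  -18.88411064] [0.21198297 3.35674663 0.25330879]
```

View pics/w9.png

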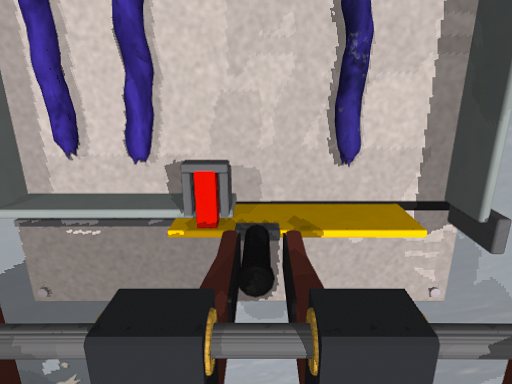

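The gate is following: its edge is at (425,233) and the jamb at about (478,230). Next is the remaining ~30 mm, going slowly near the end.

```bash
python3 -m inch '[{"delta_pos":[0,0.006,0],"angular":[0,0,0],"gripper":0.022},{"delta_pos":[0,0.012,0],"angular":[0,0,0],"gripper":0.022},{"delta_pos":[0,0.018,0],"angular":[0,0,0],"gripper":0.022},{"delta_pos":[0,0.022,0],"angular":[0,0,0],"gripper":0.022},{"delta_pos":[0,0.025,0],"angular":[0,0,0],"gripper":0.022},{"delta_pos":[0,0.027,0],"angular":[0,0,0],"gripper":0.022},{"delta_pos":[0,0.028,0],"angular":[0,0,0],"gripper":0.022},{"delta_pos":[0,0.028,0],"angular":[0,0,0],"gripper":0.022}]'; python3 - <<'E'
from h import *
shot('wrist','w10')
E
```

```text
time_s: 11.98
tool_pos: [518.5, 138.0, 39.8]
eef_rot: [0.704, -0.072, -0.703, -0.073]
force: [0.2, 7.7, 1.3]
grip_width: 22.5
```

View pics/w10.png

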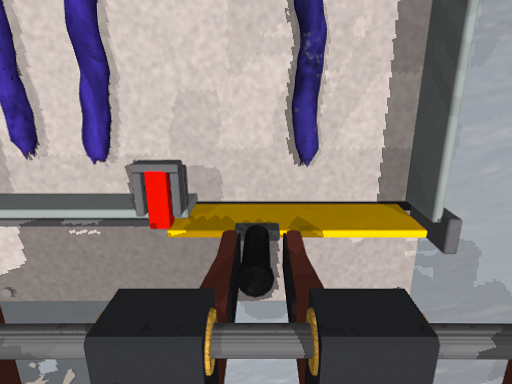

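```bash
python3 -m inch '[{"delta_pos":[0,0.002,0],"angular":[0,0,0],"gripper":0.022},{"delta_pos":[0,0.004,0],"angular":[0,0,0],"gripper":0.022},{"delta_pos":[0,0.006,0],"angular":[0,0,0],"gripper":0.022},{"delta_pos":[0,0.006,0],"angular":[0,0,0],"gripper":0.022}]';python3 - <<'E'
from h import *
shot('wrist','w11')
E
```

```text
time_s: 12.37
tool_pos: [517.2, 131.6, 39.8]
eef_rot: [0.704, -0.072, -0.703, -0.073]
force: [1.2, 5.0, 1.3]
grip_width: 21.8
```

View pics/w11.png

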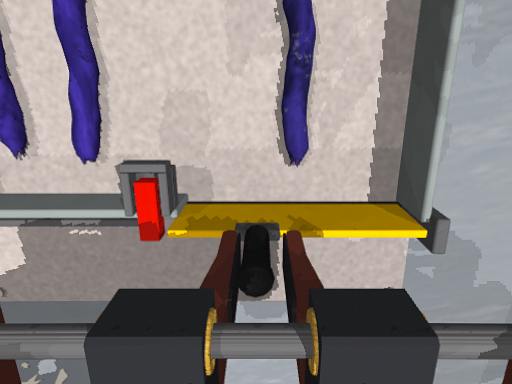

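The catch has sprung out: its red end moved from row 228 to 240. I'll push a few millimetres more for margin, then clear off.

```bash
python3 -m inch '[{"delta_pos":[0,0.0015,0],"angular":[0,0,0],"gripper":0.022},{"delta_pos":[0,0.003,0],"angular":[0,0,0],"gripper":0.022},{"delta_pos":[0,0.003,0],"angular":[0,0,0],"gripper":0.022}]'
```

```text
time_s: 12.67
tool_pos: [517.0, 130.1, 39.8]
eef_rot: [0.704, -0.071, -0.703, -0.074]
force: [1.0, 14.3, -1.3]
grip_width: 22.0
```

```bash
python3 -m inch '[{"delta_pos":[0,-0.003,0],"angular":[0,0,0],"gripper":0.045},{"delta_pos":[0,-0.003,0],"angular":[0,0,0],"gripper":0.045},{"delta_pos":[0,-0.003,0],"angular":[0,0,0],"gripper":0.045},{"delta_pos":[0,-0.003,0],"angular":[0,0,0],"gripper":0.045},{"delta_pos":[-0.03,-0.003,0],"angular":[0,0,0],"gripper":0.045},{"delta_pos":[-0.07,-0.003,0],"angular":[0,0,0],"gripper":0.045},{"delta_pos":[-0.11,-0.003,0],"angular":[0,0,0],"gripper":0.045},{"delta_pos":[-0.14,-0.003,0.02],"angular":[0,0,0],"gripper":0.045},{"delta_pos":[-0.14,-0.003,0.05],"angular":[0,0,0],"gripper":0.045},{"delta_pos":[-0.14,-0.003,0.07],"angular":[0,0,0],"gripper":0.045},{"delta_pos":[-0.14,-0.003,0.07],"angular":[0,0,0],"gripper":0.045},{"delta_pos":[-0.14,-0.003,0.07],"angular":[0,0,0],"gripper":0.045}]';python3 - <<'E'
from h import *
shot('wrist','w12');shot('top','t12')
p,d,T,K=load('w12')
m=cv2.inRange(cv2.cvtColor(p,cv2.COLOR_RGB2HSV),(110,100,25),(138,255,255))
n,l,st,ce=cv2.connectedComponentsWithStats(m)
for i in range(1,n):
    if st[i,4]<200: continue
    q=pt(T,K,*ce[i],np.median(d[l==i])); print(st[i],q.round(1),w2b(*q[:2]).round(1))
E
```

```text
time_s: 13.67
tool_pos: [447.4, 145.1, 179.7]
eef_rot: [0.704, -0.072, -0.703, -0.072]
force: [0.4, 0.4, 0.1]
grip_width: 44.8
[ 79   0  25  57 808] [612.3 271.2  21.6] [ 37.8 103.3]
[135   0  19  60 972] [600.3 224.5  21.3] [35.6 55.2]
[274   0  18  63 874] [573.5  96.3  21.6] [ 35.4 -75.8]
```

View pics/w12.png

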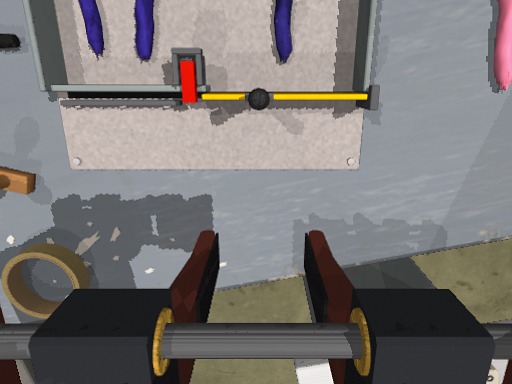

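View pics/t12.png

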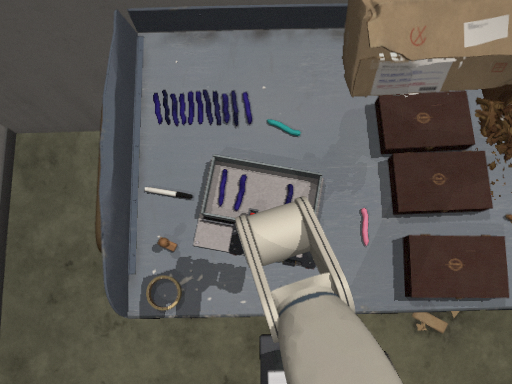

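The gate is at the jamb (375,97). The catch nose is out past the gate line at (189,100), the rolls are in the bin, the bystanders are unmoved and the arm is clear. Handing in.

```bash
python3 -c "
from plant import r
print(r.hand_in())"
```

```text
the job is handed in; nothing more can be done
None
```

The stray roll is lying flat on the floor inside the bin. The gate is pushed across to the jamb with the red catch sprung out behind it. I handed the job in at about 13.8 s of the 48 s allowed, and no verdict was reported.

**What went wrong on the way:** my first grasp closed on air above the roll. Both the wrist and scene cameras put the fingertips about 34 mm above the reported TCP, which disagrees with the stated tool frame. I corrected for that offset, and the second grip held at 18.7 mm.

**Last checks:**
- **Rolls:** the stray roll was at bin (64, -77) mm, top at z ≈ 22 mm, after release. The wrist view then put the other two at about (65, 54) and (71, 105) mm. In the final wrist view all three rolls are cut off at the top edge, so their lengthwise positions come from the earlier view.
- **Gate and catch:** the last push met about 14 N, against 5–8 N of sliding friction before it, so the gate was against its stop. The pictures show the gate at the jamb and the catch out; I did not measure either joint value directly.
- **Bystanders:** the tape, marker and stamp look unmoved in the top picture.
- **Arm:** it was clear of everything, with the force reading near zero.

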